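Shift the hat-finishing machine into third

TASK

The hat-finishing machine on the counter is to run in third gear. Standing at its front (the side with the switch box, towards the robot), push its gear lever with the fingers through the H-shaped gate: bring it along the left-hand leg to the middle, push it straight across to the right-hand leg, then push it forward, away from you, until it is fully home in the third slot. Only push the lever, with moderate force: do not grip it. Leave the hat on the machine and the loose things beside it alone, and finish clear of the lever.

Things in the scene. Friction and masses are not known exactly. Their poses are not given: they have to be found in the camera images.
- machine: Fixed grey hat-finishing machine. Origin on the counter straight below the gate's centre; x axis points forward (from its front, with the switch box, to its back), y left, z up. Gearbox 220 x 200 mm, 90 mm high, round the origin. Bed plate: x -135 to 135, y -385 to 115 mm. Low motor behind: up to x 220, y -245 to -35 mm, 145 mm high. Only the lever is higher than the gate plate.
- gate (a point): Centre of the top of the steel gate plate (124 x 124 mm), 106 mm above the counter, axes as the machine's. H-shaped slot: legs along x at y = +20 mm (left) and -20 mm (right), joined at x = 0 by a cross channel along y; all 18 mm wide. Ends: first = left forward, second = left rear, third = right forward, fourth = right rear, marked with one to four pips.
- knob (a point): Centre of the 40 mm brass ball knob on the 12 mm steel rod of the gear lever, 200 mm from the ball pivot, which lies on the machine's z axis 12 mm above the counter. With a = gear_across, s = gear_shift, the knob is in the machine frame at x = 200 sin s, y = -200 cos s sin a, z = 12 + 200 cos s cos a (mm). It moves under about 3 to 4 N and stays where it is left.
- gear_across (a joint): Sideways lean of the lever, rad: positive to the right (machine -y), 0 upright, about -0.22 in the left leg and +0.22 in the right leg (stops at +-0.235). The gate lets it pass from leg to leg only while gear_shift is within about +-0.03 of 0. It starts in the left leg.
- gear_shift (a joint): Fore-and-aft lean of the lever, rad: positive forward (machine +x), 0 in the cross channel, stops at +0.30 (slots one and three fully home) and -0.30 (slots two and four). It starts anywhere along the left leg, from -0.28 to +0.28.
- hat_on_block: Red felt fez (170 mm across, tapering to 140 mm) on its brass block on the machine's spindle, fixed, axis 265 mm to the right of the gate's centre (machine y = -265 mm), its top 280 mm above the counter. Not to be touched. Origin at the underside of the block, 114 mm above the counter.
- spare_fez: Loose finished fez standing on the counter to the left of the machine, 168 mm across the foot, 125 mm high; origin at the centre of its underside. To be left alone.
- spray_bottle: Loose water spray bottle, 72 mm across, 200 mm high, standing to the left of the gearbox towards the back; origin at the centre of its underside. To be left alone.
- hat_brush: Loose wooden hat brush, 150 x 48 x 40 mm, lying bristles down to the left of the gearbox towards the front; origin at the centre of its underside. To be left alone.

How it is judged:
By the outcome, as a careful person would: the job done as asked, in the order asked, and still so for the second after the job is handed in, with the robot touching nothing.
It also fails if it takes over 58 s, if anything falls off the work surface, if the arm or the gripper's body presses on something with over 40 N, if the wrist force passes 120 N, or if a joint passes its speed limit or range.

ROBOT

A 6-joint arm with a two-finger parallel gripper is mounted at the origin on the work surface. World frame = base frame: x ahead of the robot, y to its left, z up, the work surface at z = 0. Lengths are in mm, angles in rad, forces in N, time in s.
With the tool pointing down it reaches from about 275 to 725 mm from the base axis. Payload 15.9 kg.
Tool frame: the origin (TCP) lies on the centre line of the jaws, within the pads' length; the fingertips stand arm.finger_overhang ahead of it and the grasp point (between the pads) lies 8 mm behind it (arm.finger_overhang is the distance from the TCP to the fingertips, in mm); x points along the fingers, z is the direction in which the jaws open and shut, and the axes are right-handed (so a half turn about x gives the same grasp; the last joint's range is limited). The gripper opens to 85 mm and grips with 20 to 120 N. Pads are 22 mm wide; open, the fingers measure 114 mm over their backs; the gripper's body (76 mm by 85 mm) begins 54 mm behind the grasp point. The pads swing forward as they close: fully open they stand 13 mm farther back than shut.
Start: joints at [1.148, 0.213, -0.034, 1.323, 0, 1.571], TCP at [205.15, 455.959, 242.306] pointing down, gripper open.
Joint ranges: [-2.98, 2.98], [-0.74, 1.72], [-1.14, 1.35], [-2.1, 2.04], [-1.57, 1.44], [-3.14, 3.14]. Speed limits (rad/s): [1.89, 1.89, 2.39, 2.57, 3.14, 3.14].

INTERFACE

Orientations are given as a unit quaternion [w, x, y, z].
In Python, from station import arm, cams gives the robot as it stands.
- The arm moves only by the tool send_rows, never from a script. Its argument "increments" is one flat list of numbers, 5 for each row, row after row: the finger opening in m, from 0 to 0.0854, then the shift along the tool's x, y, z in m, then the turn about the tool's x in degrees. A call has 1 to 12 rows; each row shifts and turns the commanded pose from where the row before left it, along the tool's axes as they then stand; what a row does not reach is not made up. A row lasts 1/8 s, in which the tool goes at most 62.5 mm and 10.7 degrees, less where a joint would pass 70% of its speed; a pose out of reach is approached as far as the arm can. A call with a gripper value outside its range is refused whole. The fingers move at their own pace and stop on an object; "force" is the grip in N (left out, the last holds). Time passes only in rows, so rows that do not move let the fingers close. It gives the time, the measured TCP pose, the force and the opening at its end, in the units of the state.
- arm.observe(): the state, without advancing time (a new reading comes with each control period).
- cams.camera(name): name is "scene" or "top" or "wrist"; returns the picture (384x512x3 uint8, red, green, blue); there is no depth.
- cams.calibration(name): a dict with "camera_matrix" (3x3 intrinsics, pixels), "world_from_camera" (4x4, takes a point from camera to world coordinates). Camera axes: x right, y up, looking along -z (the intrinsics and any distortion apply to the point x, -y, -z); pixel columns grow to the right and rows downward; lengths in mm; the calibration is good to about 2 mm. A picture is of the moment at which its call begins: read the wrist's pose just before it. calibration takes no time and is no camera call; for the wrist camera it gives the pose at the moment of the call.
- arm.close_job(): hands the job in, once; it reports no verdict.
The state is a dict: "time_s": time; "joint_pos": joint angles; "joint_vel": joint speeds; "joint_efforts": joint torques, N m; "tool_pos": TCP position; "tcp_rot": TCP orientation; "force": force on the tool from outside, world axes, zero at the start; "moment": the same for the moment, N m; "finger_gap": opening from 0.0 (shut) to 1.0 (fully open).
Only numpy, scipy, OpenCV 4.12 (cv2) and the standard library are available. Lean on these libraries where they do the work, as an engineer would, in place of code of your own. Each camera call takes 0.05 s, during which the arm holds its last target.

## Working session

There is one attempt and no reset: what is moved stays moved. The work goes in short steps, Python scripts to look and compute and a tool call to move; the robot and the scene stay as the last step left them, time stands still between calls to the robot, and variables do not carry over. Pictures are saved under pics/ and viewed, and the job is handed in when it is done.

Besides the shell and the picture viewer there is one more tool, called after "Request:" as name(argument=value, ...) on one line, values as JSON. send_rows: Moves the arm, as the interface text tells. Its arguments: {"type":"object","properties":{"increments":{"type":"array","items":{"type":"number"}},"force":{"type":"number"}},"required":["increments"]}

```bash
mkdir -p pics; python3 - <<'E'
from station import arm,cams
import cv2
s=arm.observe();print({k:s[k] for k in ('time_s','tool_pos','tcp_rot','force','finger_gap')})
print(getattr(arm,'finger_overhang',None))
for n in ('scene','top'):
    im=cams.camera(n);cv2.imwrite(f'pics/{n}0.png',im[:,:,::-1])
    c=cams.calibration(n);print(n,c)
E
```

```text
{'time_s': 0.0, 'tool_pos': array([205.02550517, 455.66512421, 241.83204863]), 'tcp_rot': array([ 0.59346487, -0.38416049,  0.59411384,  0.38373026]), 'force': array([ 0.16206818,  0.56288879, -0.4897173 ]), 'finger_gap': 0.9933206195852393}
11.0
scene {'camera_matrix': array([[382.97964038,   0.        , 254.23040535],
       [  0.        , 382.97964038, 187.77216892],
       [  0.        ,   0.        ,   1.        ]]), 'world_from_camera': array([[-7.72998276e-01, -4.26410977e-01,  4.69731140e-01,
         1.09580743e+03],
       [ 6.34242649e-01, -5.02517343e-01,  5.87547940e-01,
         7.96144591e+02],
       [-1.44888468e-02,  7.52097068e-01,  6.58893067e-01,
         8.73886949e+02],
       [ 0.00000000e+00,  0.00000000e+00,  0.00000000e+00,
         1.00000000e+00]])}
top {'camera_matrix': array([[371.58283976,   0.        , 261.40022389],
       [  0.        , 371.58283976, 193.11000465],
       [  0.        ,   0.        ,   1.        ]]), 'world_from_camera': array([[ 1.09274528e-02,  9.92512942e-01, -1.21649702e-01,
         4.45542969e+02],
       [-9.99920523e-01,  1.00810499e-02, -7.57101644e-03,
         1.34228932e+02],
       [-6.28797509e-03,  1.21722766e-01,  9.92544220e-01,
         1.26167183e+03],
       [ 0.00000000e+00,  0.00000000e+00,  0.00000000e+00,
         1.00000000e+00]])}
```

View pics/scene0.png

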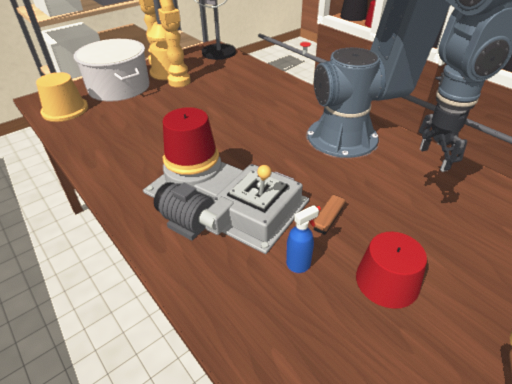

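View pics/top0.png

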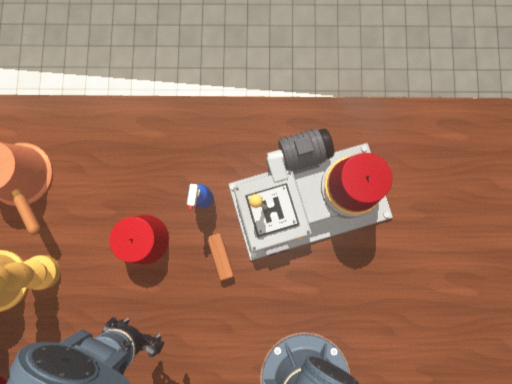

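```bash
python3 - <<'E'
import cv2
a=cv2.imread('pics/top0.png')[90:290,150:350];cv2.imwrite('pics/topc.png',cv2.resize(a,None,fx=3,fy=3,interpolation=2)) 
a=cv2.imread('pics/scene0.png')[130:330,130:370];cv2.imwrite('pics/scenec.png',cv2.resize(a,(720,600),interpolation=2)) 
E
```

```text
(no output)
```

View pics/topc.png

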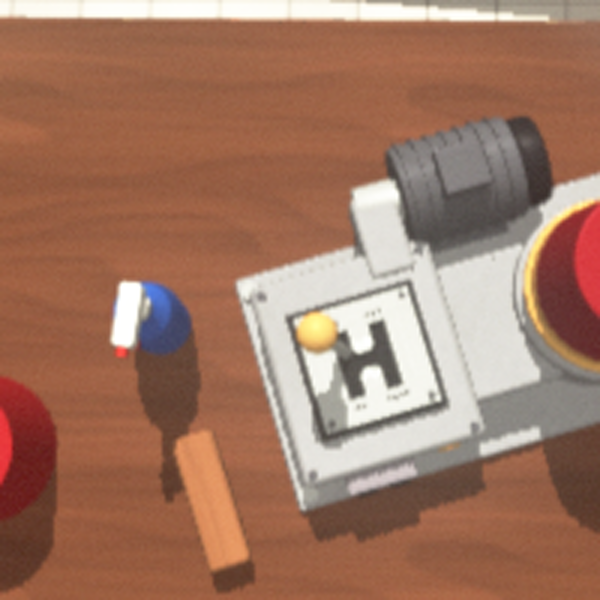

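View pics/scenec.png

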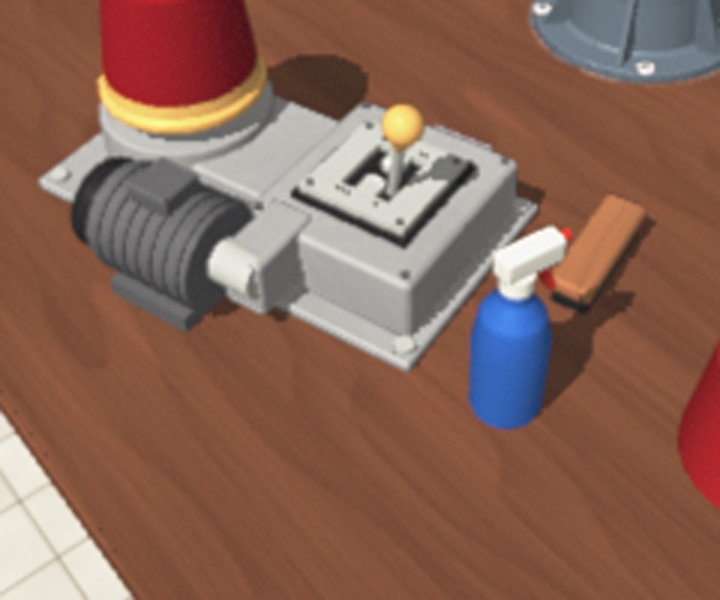

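```bash
cat > h.py <<'E'
import numpy as np
from station import arm,cams
from scipy.optimize import least_squares
def proj(n,P):
    c=cams.calibration(n);T=np.linalg.inv(c['world_from_camera']);P=np.atleast_2d(P)
    q=P@T[:3,:3].T+T[:3,3];q=q*[1,-1,-1];K=c['camera_matrix'];u=q@K.T;return u[:,:2]/u[:,2:]
def ray(n,px,z):
    c=cams.calibration(n);W=c['world_from_camera'];K=c['camera_matrix']
    d=np.linalg.inv(K)@[px[0],px[1],1];d=W[:3,:3]@(d*[1,-1,-1]);o=W[:3,3]
    return o+d*(z-o[2])/d[2]
def Tm(p,P):
    x,y,t=p;c,s=np.cos(t),np.sin(t);P=np.atleast_2d(P)
    return np.c_[x+c*P[:,0]-s*P[:,1],y+s*P[:,0]+c*P[:,1],P[:,2]]
def knob(a,s):return np.array([200*np.sin(s),-200*np.cos(s)*np.sin(a),12+200*np.cos(s)*np.cos(a)])
E
python3 - <<'E'
from h import *
top=lambda u,v:np.array([150+u/3-.33,90+v/3-.33])
sc=lambda u,v:np.array([130+u/3-.33,130+v/3-.33])
C=np.array([[62,62,106],[62,-62,106],[-62,-62,106],[-62,62,106.]])
tp=np.array([top(288,318),top(410,277),top(448,398),top(325,440)])
sp=np.array([sc(405,243),sc(293,190),sc(367,140),sc(475,165)])
for q in tp:print(ray('top',q,106))
for q in sp:print(ray('scene',q,106))
for use in ('t','s','ts'):
    f=lambda p:np.r_[(proj('top',Tm(p,C))-tp).ravel()*('t' in use),(proj('scene',Tm(p,C))-sp).ravel()*('s' in use)]
    r=least_squares(f,[450,120,.3]);print(use,r.x,np.round(r.fun,1))
p=r.x
kt,ks=top(317,332),sc(403,127)
g=lambda q:np.r_[proj('top',Tm(p,knob(*q)))[0]-kt,proj('scene',Tm(p,knob(*q)))[0]-ks]
r2=least_squares(g,[-.2,.1]);print(r2.x,r2.fun,knob(*r2.x),Tm(p,knob(*r2.x)))
g=lambda P:np.r_[proj('top',P)[0]-kt,proj('scene',P)[0]-ks]
r3=least_squares(g,[450,120,200.]);print(r3.x,r3.fun)
E
```

```text
[578.60912954 192.21661972 106.        ]
[623.15770586  65.03889565 106.        ]
[497.04797725  25.42055529 106.        ]
[452.53411078 152.06860145 106.        ]
[588.4574651  207.11982364 106.        ]
[625.03541717  77.5921286  106.        ]
[519.04197775  64.59237618 106.        ]
[460.26174902 167.24818253 106.        ]
t [5.37680310e+02 1.08700892e+02 3.22010565e-01] [ 1.6  0.6 -1.4  2.2 -1.6 -0.5  1.4 -2.2 -0.  -0.   0.  -0.  -0.  -0.
 -0.  -0. ]
s [5.47977922e+02 1.28772716e+02 3.01777165e-01] [-0.  -0.  -0.  -0.  -0.  -0.  -0.  -0.  -0.2 -0.1  1.9  1.9  0.2 -3.6
 -1.9  1.8]
ts [5.40249461e+02 1.15660724e+02 3.14113619e-01] [-0.5 -0.5 -3.4  1.5 -3.9 -1.1 -1.1 -3.1 -0.8 -3.8  1.4 -1.3 -0.8 -6.5
 -3.1 -1.6]
[-0.20315269  0.14053367] [-1.0279023  -0.21307852 -0.41397156 -1.09059088] [ 28.01430842  39.95382567 205.95589792] [[554.54836958 162.31531463 205.95589792]]
[553.40494309 160.54053802 200.51085108] [-0.36714159  0.38490393 -0.51728466 -0.03900464]
```

```bash
python3 - <<'E'
import cv2
a=cv2.imread('pics/top0.png')[170:250,220:320];cv2.imwrite('pics/topd.png',cv2.resize(a,(800,640)[:2] if 0 else (700,560),interpolation=2)) 
a=cv2.imread('pics/scene0.png')[155:235,210:310];cv2.imwrite('pics/scened.png',cv2.resize(a,(700,560),interpolation=2)) 
E
```

```text
(no output)
```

View pics/topd.png

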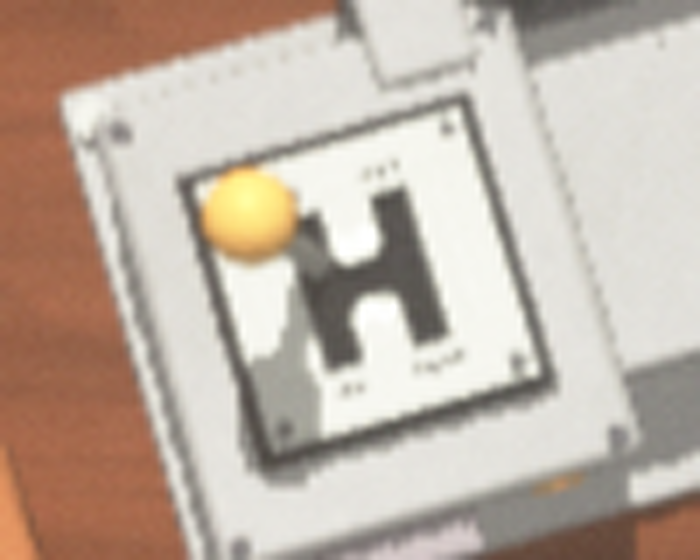

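View pics/scened.png

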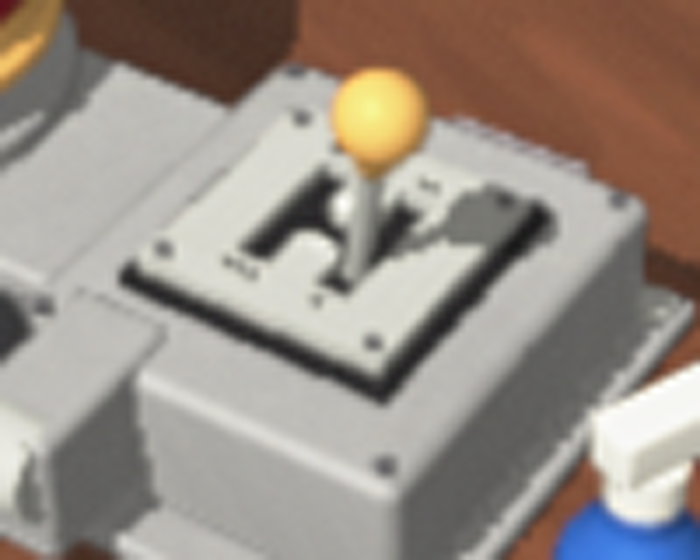

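```bash
python3 - <<'E'
from h import *
top=lambda u,v:np.array([220+u/7-.43,170+v/7-.43])
sc=lambda u,v:np.array([210+u/7-.43,155+v/7-.43])
C=np.array([[62,62,106],[62,-62,106],[-62,-62,106],[-62,62,106.]])
tp=np.array([top(193,185),top(462,106),top(540,375),top(268,453)])
sp=np.array([sc(378,378),sc(133,263),sc(288,105),sc(533,208)])
for use in ('t','s','ts'):
    f=lambda p:np.r_[(proj('top',Tm(p,C))-tp).ravel()*('t' in use),(proj('scene',Tm(p,C))-sp).ravel()*('s' in use)]
    r=least_squares(f,[450,120,.3]);print(use,r.x,np.round(r.fun,1))
p=r.x
kt,ks=top(249,215),sc(380,117)
g=lambda q:np.r_[proj('top',Tm(p,knob(*q)))[0]-kt,proj('scene',Tm(p,knob(*q)))[0]-ks]
r2=least_squares(g,[-.2,.1]);print(r2.x,r2.fun,knob(*r2.x),Tm(p,knob(*r2.x)))
g=lambda P:np.r_[proj('top',P)[0]-kt,proj('scene',P)[0]-ks]
r3=least_squares(g,[450,120,200.]);print(r3.x,r3.fun)
E
```

```text
t [5.36351920e+02 1.10040200e+02 2.88953489e-01] [ 0.1 -0.2 -0.3  0.3 -0.1 -0.   0.3 -0.1 -0.  -0.   0.  -0.   0.  -0.
 -0.  -0. ]
s [5.42784976e+02 1.18512181e+02 3.02627442e-01] [-0.  -0.  -0.  -0.  -0.  -0.  -0.  -0.  -0.1 -0.7  0.   0.2  0.7  1.
 -0.7 -0.2]
ts [5.38315206e+02 1.12760810e+02 2.95015247e-01] [-0.8 -0.6 -1.3 -0.4 -0.9 -0.8 -0.5 -0.7 -0.4 -2.5  0.1 -1.5  0.9 -0.4
 -0.8 -1.6]
[-0.21387418  0.14644837] [-0.51905031  0.04501986 -0.33146639 -0.42946451] [ 29.18508935  41.99508156 205.35108917] [[554.0291765  161.42730218 205.35108917]]
[553.5859112  160.74002928 203.26607406] [-0.26332451  0.27610622 -0.37128415 -0.02802228]
```

```bash
python3 - <<'E'
from h import *
top=lambda u,v:np.array([220+u/7-.43,170+v/7-.43])
sc=lambda u,v:np.array([210+u/7-.43,155+v/7-.43])
tp=np.array([top(193,185),top(462,106),top(540,375),top(268,453)])
sp=np.array([sc(378,378),sc(133,263),sc(288,105),sc(533,208)])
def C(z,h):return np.array([[h,h,z],[h,-h,z],[-h,-h,z],[-h,h,z]])
f=lambda p:np.r_[(proj('top',Tm(p[:3],C(p[3],p[4])))-tp).ravel(),(proj('scene',Tm(p[:3],C(p[3],p[4])))-sp).ravel()]
r=least_squares(f,[450,120,.3,106,62]);print(r.x,np.round(r.fun,1))
# knob with joint fit, pose from several
kt,ks=top(249,215),sc(380,117)
for p in ([536.3,110,.289],[538.3,112.8,.295],r.x[:3]):
  K=np.array([553.6,160.7,203.3]);d=K-[p[0],p[1],12]
  c,s=np.cos(p[2]),np.sin(p[2]);m=[c*d[0]+s*d[1],-s*d[0]+c*d[1],d[2]];print(m,np.linalg.norm(m))
# other features: black outline
C2=lambda z,h:C(z,h)
for p in ([536.3,110,.289],):
  for z,h in((106,62),(90,66),(90,110)):
    print(z,h,np.round((proj('top',Tm(p,C(z,h)))-[220-.43,170-.43])*7),np.round((proj('scene',Tm(p,C(z,h)))-[210-.43,155-.43])*7))
E
```

```text
[5.36684593e+02 1.10249630e+02 2.94994608e-01 9.72648347e+01
 6.34498730e+01] [-0.4 -0.1 -0.3 -0.   0.2  0.1  0.1  0.5 -0.4 -0.5 -0.5  0.1  0.7  0.7
 -0.4 -0.2]
[np.float64(31.031745337766232), np.float64(43.667044567866334), np.float64(191.3)] 198.65918050772282
[np.float64(28.565511598434064), np.float64(41.382502910284806), np.float64(191.3)] 197.79835691936373
[np.float64(30.852397199265134), np.float64(43.35320556481537), np.float64(191.3)] 198.5624859979507
106 62 [[194. 184.]
 [460. 108.]
 [539. 375.]
 [270. 452.]] [[373. 355.]
 [133. 246.]
 [295.  97.]
 [527. 192.]]
90 66 [[185. 182.]
 [464. 103.]
 [547. 382.]
 [264. 464.]] [[376. 392.]
 [123. 276.]
 [293. 117.]
 [538. 218.]]
90 110 [[ 66. 116.]
 [529. -15.]
 [670. 450.]
 [196. 587.]] [[408. 500.]
 [-20. 295.]
 [270.  38.]
 [672. 199.]]
```

```bash
cat >> h.py <<'E'
from scipy.spatial.transform import Rotation as R
MP=np.array([537,111,.291])
def st():
    s=arm.observe();q=s['tcp_rot'];r=R.from_quat([q[1],q[2],q[3],q[0]]).as_matrix()
    t=s['tool_pos'];c,sn=np.cos(MP[2]),np.sin(MP[2]);d=t-[MP[0],MP[1],0]
    m=np.array([c*d[0]+sn*d[1],-sn*d[0]+c*d[1],d[2]])
    Rm=np.array([[c,sn,0],[-sn,c,0],[0,0,1]])
    return s,r,Rm@r,m,Rm@s['force']
def rep():
    s,r,rm,m,f=st();print('t',round(s['time_s'],2),'world',np.round(s['tool_pos'],1),'mach',np.round(m,1),'Fm',np.round(f,1),'gap',round(s['finger_gap'],2));return rm
def to(x,y,z): # tool-axis shift (m) to machine pos
    s,r,rm,m,f=st();print('shift m',np.round(rm.T@(np.array([x,y,z])-m)/1000,4))
E
python3 - <<'E'
from h import *
rm=rep();print(np.round(rm,3));print(arm.observe()['joint_pos'])
print('yaw of tool y in machine deg',np.degrees(np.arctan2(rm[1,1],rm[0,1])))
for q in ([140,240],):print(ray('top',q,125))
print(ray('top',[204,196],120),ray('top',[366,178],280))
E
```

```text
t 0.1 world [205.  455.7 241.9] mach [-219.1  425.5  241.9] Fm [-0.4 -0.3  0.5] gap 1.0
[[-0.001 -0.756  0.655]
 [-0.001  0.655  0.756]
 [-1.     0.    -0.001]]
[ 1.14799591e+00  2.13298833e-01 -3.49775530e-02  1.32351145e+00
  5.67161326e-06  1.57083949e+00]
yaw of tool y in machine deg 139.09977498207755
[437.4455064  510.52112074 125.        ]
[574.65273831 320.52221715 120.        ] [ 609.34456063 -137.13907633  280.        ]
```

Request:
send_rows(increments=[0,-0.02,0,0,9.82,0,-0.02,0,0,9.82,0,-0.02,0,0,9.82,0,-0.02,0,0,9.82,0,-0.02,0,0,9.82,0,0,0,0,0,0,0,0,0,0], force=20)

```text
time_s: 0.98
tool_pos: [205.1, 455.8, 341.5]
tcp_rot: [0.699, -0.104, 0.7, 0.103]
force: [-0.1, 0.3, 0.2]
finger_gap: -0.001
```

```bash
python3 - <<'E'
from h import *
rm=rep();print(np.round(rm,3));to(90,42,300);print(arm.finger_overhang)
E
```

```text
t 0.97 world [205.1 455.8 341.5] mach [-219.   425.6  341.5] Fm [-0.   0.3  0.2] gap -0.0
[[-0.001 -0.003  1.   ]
 [-0.001  1.     0.003]
 [-1.    -0.001 -0.001]]
shift m [ 0.0415 -0.3845  0.3078]
11.0
```

Request:
send_rows(increments=[0,0,-0.0385,0.0308,0,0,0,-0.0385,0.0308,0,0,0,-0.0385,0.0308,0,0,0,-0.0385,0.0308,0,0,0,-0.0385,0.0308,0,0,0,-0.0385,0.0308,0,0,0,-0.0385,0.0308,0,0,0,-0.0385,0.0308,0,0,0,-0.0385,0.0308,0,0,0,-0.0385,0.0308,0,0,0,0,0,0])

```text
time_s: 2.35
tool_pos: [612.5, 173.3, 339.5]
tcp_rot: [0.698, -0.103, 0.701, 0.102]
force: [0.9, -0.8, -0.6]
finger_gap: -0.001
```

```bash
python3 - <<'E'
from h import *
import cv2
rm=rep();to(90,42,195)
for n in ('scene','top','wrist'):cv2.imwrite(f'pics/{n}1.png',cams.camera(n)[:,:,::-1])
a=cv2.imread('pics/top1.png')[130:270,190:350];b=cv2.imread('pics/scene1.png')[100:240,180:340]
cv2.imwrite('pics/c1.png',np.hstack([cv2.resize(a,(400,350)),cv2.resize(b,(400,350))]))
E
```

```text
t 2.35 world [612.5 173.3 339.5] mach [ 90.2  38.  339.5] Fm [ 0.6 -1.  -0.6] gap -0.0
shift m [0.1445 0.0041 0.0003]
```

View pics/c1.png

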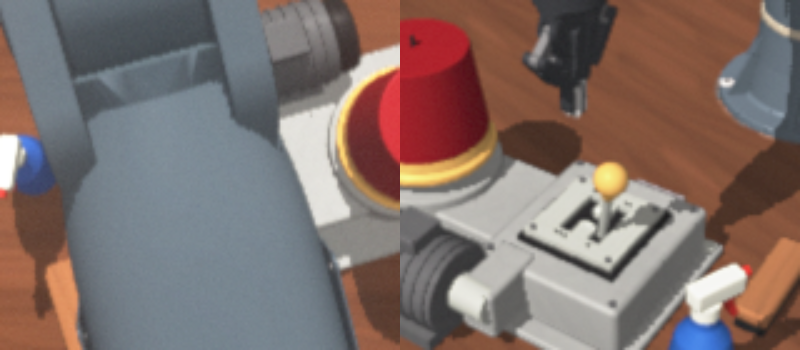

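View pics/wrist1.png

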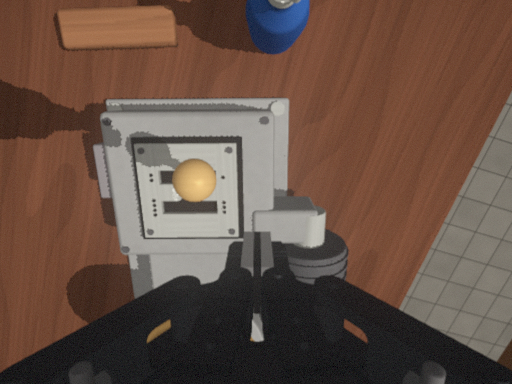

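```bash
python3 - <<'E'
from h import *
import cv2
a=cv2.imread('pics/wrist1.png')[120:255,115:265];cv2.imwrite('pics/w1.png',cv2.resize(a,(600,540),interpolation=2))
print(cams.calibration('wrist'))
E
```

```text
{'camera_matrix': array([[301.3931505 ,   0.        , 256.78114335],
       [  0.        , 301.3931505 , 190.87772762],
       [  0.        ,   0.        ,   1.        ]]), 'world_from_camera': array([[ 9.57282355e-01, -2.76777248e-01, -8.36949634e-02,
         5.90940549e+02],
       [ 2.89154467e-01,  9.15871582e-01,  2.78512010e-01,
         2.46658073e+02],
       [-4.31949209e-04, -2.90815405e-01,  9.56779083e-01,
         4.72719069e+02],
       [ 0.00000000e+00,  0.00000000e+00,  0.00000000e+00,
         1.00000000e+00]])}
```

View pics/w1.png

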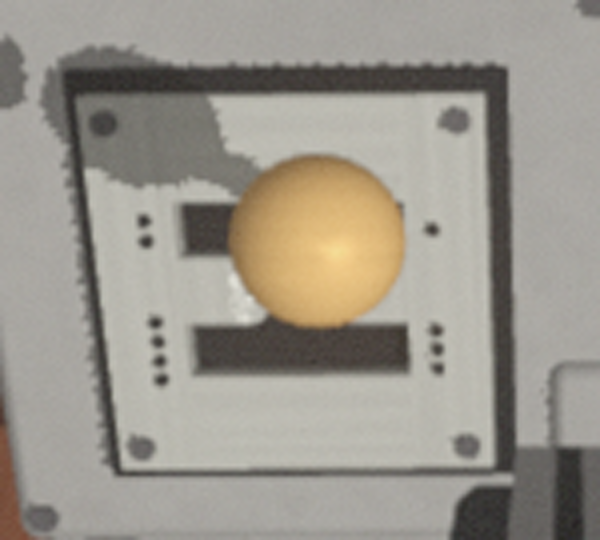

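```bash
python3 - <<'E'
from h import *
w=lambda u,v:np.array([115+u/4-.375,120+v/4-.375])
wp=np.array([w(486,93),w(496,468),w(119,469),w(77,94)])
def C(z,h):return np.array([[h,h,z],[h,-h,z],[-h,-h,z],[-h,h,z]])
for z in (106,):
  f=lambda p:(proj('wrist',Tm(p,C(z,62)))-wp).ravel()
  r=least_squares(f,[537,111,.3]);print(r.x,np.round(r.fun,1))
p=r.x
for p in (r.x,):
  g=lambda q:proj('wrist',Tm(p,knob(*q)))[0]-w(317,240)
  q=least_squares(g,[-.2,.1]);print(q.x,knob(*q.x),Tm(p,knob(*q.x)))
# check fingertip in scene
s=st()[0];print(proj('scene',s['tool_pos']-[0,0,11]),proj('wrist',s['tool_pos']-[0,0,11]))
E
```

```text
[5.40114100e+02 1.13254350e+02 2.94780667e-01] [-0.1  0.3 -0.6 -0.2  0.7 -0.3  0.   0.1]
[-0.2162107  0.1478815] [ 29.46861839  42.43771941 205.21138813] [[555.98218569 162.42307308 205.21138813]]
[[250.13946351 143.32466556]] [[252.98495989 246.27172324]]
```

```bash
sed -i 's/^MP=.*/MP=np.array([539,112.5,.294])/' h.py; python3 - <<'E'
from h import *
rep();to(84,42.5,195)
E
```

```text
t 2.5 world [610.2 175.9 341.8] mach [ 86.5  40.  341.8] Fm [-0.5 -0.2 -0.6] gap 0.0
shift m [ 0.1468  0.0024 -0.0024]
```

Request:
send_rows(increments=[0,0.03,0.0024,0,0,0,0.04,0,0,0,0,0.04,0,0,0,0,0.025,0,0,0,0,0.012,0,0,0,0,0,0,0,0])

```text
time_s: 3.25
tool_pos: [609.3, 178.3, 195.5]
tcp_rot: [0.699, -0.103, 0.7, 0.103]
force: [0.1, -0.7, 0.7]
finger_gap: -0.001
```

```bash
python3 - <<'E'
from h import *
import cv2
rm=rep()
b=cams.camera('scene')[:,:,::-1][100:240,180:340]
a=cams.camera('wrist')[:,:,::-1][60:384,60:420]
cv2.imwrite('pics/c2.png',np.hstack([cv2.resize(a,(400,360)),cv2.resize(b,(400,360))]))
E
```

```text
t 3.25 world [609.3 178.3 195.5] mach [ 86.4  42.6 195.5] Fm [-0.1 -0.7  0.7] gap -0.0
```

View pics/c2.png

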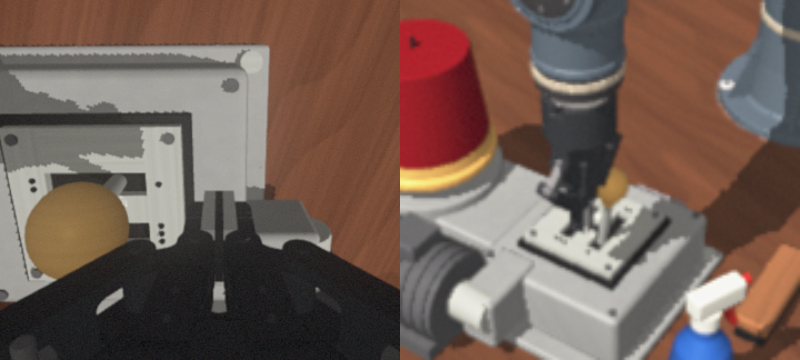

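Request:
send_rows(increments=[0,0,0,-0.005,0,0,0,0,-0.005,0,0,0,0,-0.004,0,0,0,0,-0.003,0])

```text
time_s: 3.85
tool_pos: [593.4, 172.9, 195.5]
tcp_rot: [0.7, -0.103, 0.7, 0.103]
force: [0.6, 0.2, -0.5]
finger_gap: -0.001
```

Request:
send_rows(increments=[0,0,0,-0.003,0,0,0,0,-0.003,0])

```text
time_s: 4.1
tool_pos: [587.8, 171.1, 195.3]
tcp_rot: [0.7, -0.103, 0.7, 0.103]
force: [0.1, 0.4, -0.4]
finger_gap: -0.004
```

Request:
send_rows(increments=[0,0,0,-0.003,0,0,0,0,-0.003,0])

```text
time_s: 4.35
tool_pos: [582.6, 169.7, 195.8]
tcp_rot: [0.7, -0.102, 0.699, 0.103]
force: [3.6, 1.9, 3.7]
finger_gap: 0.002
```

```bash
python3 - <<'E'
from h import *
import cv2
rm=rep()
b=cams.camera('scene')[:,:,::-1][100:240,180:340]
a=cams.camera('wrist')[:,:,::-1][60:384,60:420]
cv2.imwrite('pics/c3.png',np.hstack([cv2.resize(a,(400,360)),cv2.resize(b,(400,360))]))
E
```

```text
t 4.35 world [582.6 169.7 195.8] mach [ 58.3  42.1 195.8] Fm [4.  0.8 3.7] gap 0.0
```

View pics/c3.png

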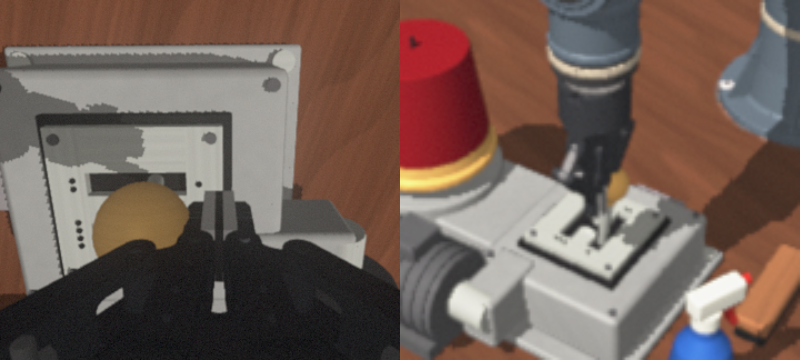

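Request:
send_rows(increments=[0,0,0,-0.004,0,0,0,0,-0.004,0,0,0,0,-0.004,0,0,0,0,-0.004,0,0,0,0,-0.004,0,0,0,0,-0.003,0,0,0,0,-0.002,0])

```text
time_s: 5.32
tool_pos: [558.1, 162.2, 195.3]
tcp_rot: [0.7, -0.103, 0.7, 0.103]
force: [4.1, 1.4, 2.3]
finger_gap: -0.001
```

```bash
python3 - <<'E'
from h import *
import cv2
rm=rep()
w=cams.camera('wrist')[:,:,::-1];cv2.imwrite('pics/wrist4.png',w)
s=cams.camera('scene')[:,:,::-1];cv2.imwrite('pics/scene4.png',s)
cv2.imwrite('pics/c4.png',np.hstack([cv2.resize(w[90:290,110:310],(400,400)),cv2.resize(s[150:220,230:300],(400,400))]))
E
```

```text
t 5.33 world [558.1 162.2 195.3] mach [ 32.7  42.1 195.3] Fm [4.3 0.1 2.3] gap -0.0
```

View pics/c4.png

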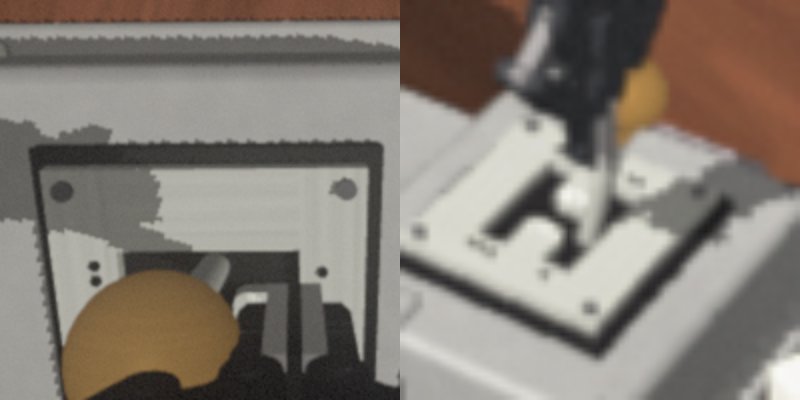

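```bash
python3 - <<'E'
from h import *
import cv2
w=cv2.imread('pics/wrist4.png');cv2.imwrite('pics/w4.png',cv2.resize(w[150:320,120:310],(760,600)[:2],interpolation=2))
cv2.imwrite('pics/w4.png',cv2.resize(w[150:300,120:310],(760,600),interpolation=2))
E
```

```text
(no output)
```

View pics/w4.png

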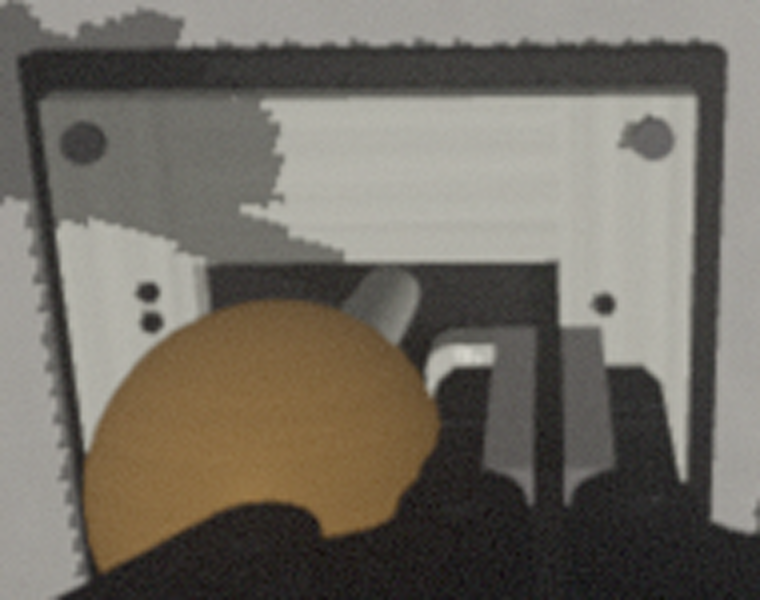

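```bash
cat >> h.py <<'E'
def fit(corn,kn,a0=-.22,n='wrist',both=False):
    """corn: list of (px, machine xyz); solves gate x,y (yaw fixed) then knob a,s"""
    P=np.array([c[1] for c in corn],float);px=np.array([c[0] for c in corn],float)
    r=least_squares(lambda p:(proj(n,Tm([p[0],p[1],MP[2]],P))-px).ravel(),MP[:2]);p=[*r.x,MP[2]]
    print('gate',r.x,np.round(r.fun,1))
    for pp in (p,MP):
        q=least_squares(lambda q:proj(n,Tm(pp,knob(*q)))[0]-kn,[a0,0.]);print('a,s',np.round(q.x,3),'knob',np.round(knob(*q.x),1))
E
python3 - <<'E'
from h import *
w=lambda u,v:np.array([120+u/4-.375,150+v/4-.375])
fit([(w(40,93),(-62,62,106)),(w(697,93),(62,62,106))],w(262,475))
# rod at the gate level: predicted px for s
for s in (0,.02,.04):
    d=knob(-.22,s)-[0,0,12];
    for k in (106,):
        P=[0,0,12]+d*(k-12)/d[2];print(s,(proj('wrist',Tm(MP,P))-[120-.375,150-.375])*4)
E
```

```text
gate [539.72418953 113.35141733] [-0.5  0.2  0.5 -0.1]
a,s [-0.214  0.008] knob [  1.7  42.6 207.4]
a,s [-0.217  0.013] knob [  2.6  43.1 207.3]
0 [[373.32385383 298.2202794 ]]
0.02 [[383.07619987 298.19958104]]
0.04 [[392.83639824 298.17886601]]
```

Request:
send_rows(increments=[0,0,0,-0.0025,0,0,0,0,0,0])

```text
time_s: 5.68
tool_pos: [555.7, 161.6, 195.3]
tcp_rot: [0.7, -0.103, 0.7, 0.103]
force: [2.3, 1.5, 1.6]
finger_gap: 0.002
```

```bash
python3 - <<'E'
from h import *
import cv2
rep();w=cams.camera('wrist')[:,:,::-1];cv2.imwrite('pics/w5.png',cv2.resize(w[150:300,120:310],(760,600),interpolation=2))
to(55,42,195)
E
```

```text
t 5.67 world [555.7 161.6 195.3] mach [ 30.2  42.1 195.3] Fm [2.6 0.8 1.6] gap 0.0
shift m [ 0.0003 -0.      0.0247]
```

View pics/w5.png

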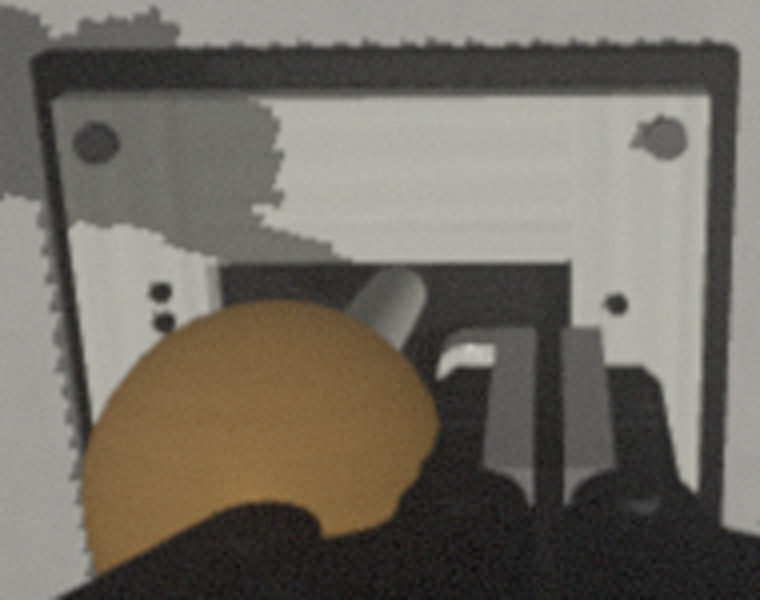

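Request:
send_rows(increments=[0,0,0,0.01,0,0,0,0,0.015,0,0,0,0.02,0.005,0,0,0,0.025,0,0,0,0,0.01,-0.01,0,0,0,0,-0.025,0,0,0,0,-0.02,0,0,0,0,-0.005,0,0,0,0,0,0])

```text
time_s: 6.85
tool_pos: [511.3, 205.8, 195.5]
tcp_rot: [0.7, -0.103, 0.7, 0.103]
force: [0.3, 0.3, -0.6]
finger_gap: -0.002
```

```bash
python3 - <<'E'
from h import *
import cv2
rep();w=cams.camera('wrist')[:,:,::-1];cv2.imwrite('pics/wrist6.png',w)
s=cams.camera('scene')[:,:,::-1];cv2.imwrite('pics/scene6.png',s)
cv2.imwrite('pics/c6.png',np.hstack([cv2.resize(w[180:384,110:380],(400,300)),cv2.resize(s[150:220,230:300],(400,300))]))
to(0,95,195)
E
```

```text
t 6.85 world [511.3 205.8 195.5] mach [  0.5  97.3 195.5] Fm [ 0.3  0.2 -0.6] gap -0.0
shift m [ 0.0003 -0.0022 -0.001 ]
```

View pics/c6.png

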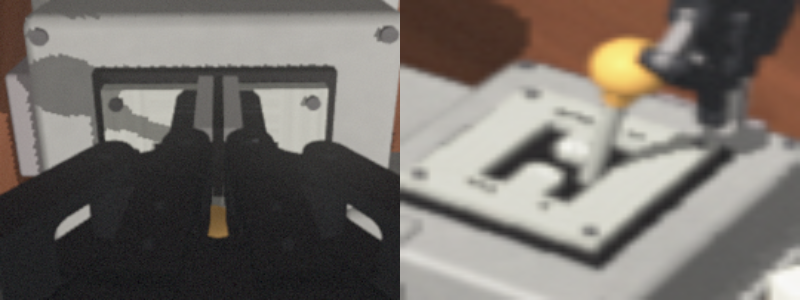

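View pics/scene6.png

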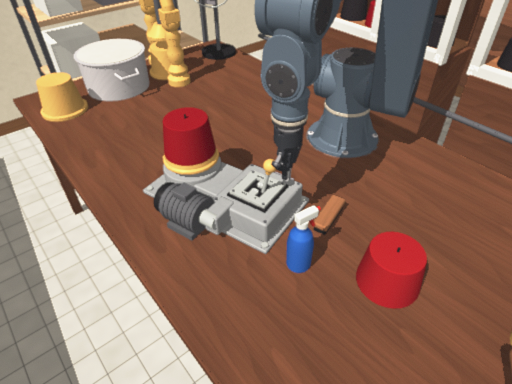

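Request:
send_rows(increments=[0,0,-0.008,0,0,0,0,-0.005,0,0,0,0,-0.003,0,0,0,0,-0.003,0,0])

```text
time_s: 7.45
tool_pos: [516.9, 187.2, 195.3]
tcp_rot: [0.7, -0.102, 0.7, 0.102]
force: [-1.2, 0.9, -0.1]
finger_gap: 0.0
```

Request:
send_rows(increments=[0,0,-0.003,0,0,0,0,-0.003,0,0])

```text
time_s: 7.7
tool_pos: [518.6, 181.8, 195.4]
tcp_rot: [0.7, -0.102, 0.7, 0.103]
force: [-1.6, 3.8, 3.2]
finger_gap: 0.001
```

Request:
send_rows(increments=[0,0,-0.003,0,0,0,0,-0.003,0,0])

```text
time_s: 7.95
tool_pos: [520.3, 176.1, 195.5]
tcp_rot: [0.7, -0.102, 0.7, 0.103]
force: [-1.6, 3.9, 3.0]
finger_gap: 0.001
```

```bash
python3 - <<'E'
from h import *
import cv2
rep()
s=cams.camera('scene')[:,:,::-1]
cv2.imwrite('pics/c7.png',cv2.resize(s[150:220,230:300],(560,560)))
E
```

```text
t 7.95 world [520.3 176.1 195.5] mach [  0.5  66.3 195.5] Fm [-0.4  4.2  3. ] gap 0.0
```

View pics/c7.png

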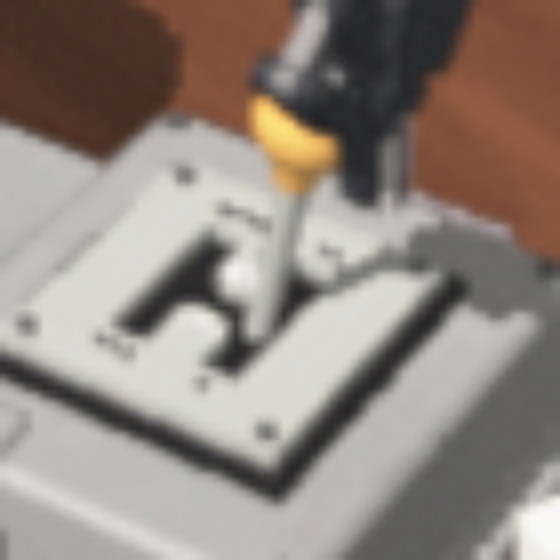

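Request:
send_rows(increments=[0,0,-0.004,0,0,0,0,-0.004,0,0,0,0,-0.004,0,0])

```text
time_s: 8.38
tool_pos: [523.7, 164.2, 195.3]
tcp_rot: [0.7, -0.103, 0.7, 0.103]
force: [-2.3, 4.1, 3.3]
finger_gap: 0.001
```

Request:
send_rows(increments=[0,0,-0.004,0,0,0,0,-0.004,0,0,0,0,-0.004,0,0])

```text
time_s: 8.75
tool_pos: [527.2, 152.7, 195.3]
tcp_rot: [0.7, -0.103, 0.7, 0.102]
force: [-0.6, 2.7, 3.6]
finger_gap: -0.003
```

```bash
python3 - <<'E'
from h import *
import cv2
rep()
s=cams.camera('scene')[:,:,::-1]
cv2.imwrite('pics/c8.png',cv2.resize(s[150:220,230:300],(560,560)))
E
```

```text
t 8.75 world [527.2 152.7 195.3] mach [  0.4  41.9 195.3] Fm [0.3 2.7 3.6] gap -0.0
```

View pics/c8.png

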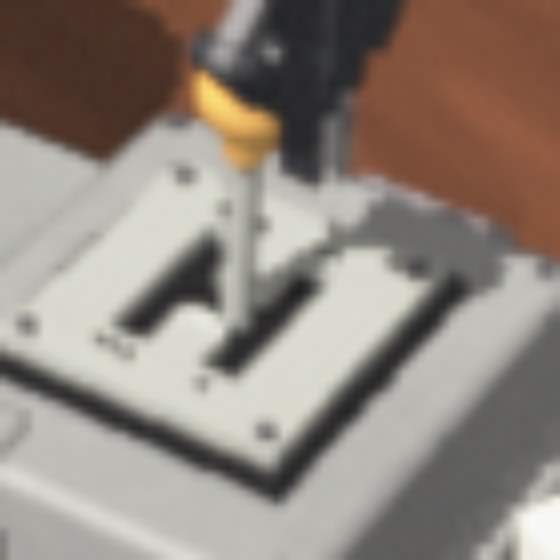

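Lever is crossing in the channel at about 4 N. Continuing.

Request:
send_rows(increments=[0,0,-0.004,0,0,0,0,-0.004,0,0,0,0,-0.004,0,0,0,0,-0.004,0,0,0,0,-0.004,0,0])

```text
time_s: 9.43
tool_pos: [532.9, 133.6, 195.3]
tcp_rot: [0.7, -0.103, 0.7, 0.103]
force: [-0.9, 2.8, 1.4]
finger_gap: -0.005
```

Request:
send_rows(increments=[0,0,-0.004,0,0,0,0,-0.004,0,0,0,0,-0.004,0,0,0,0,-0.004,0,0,0,0,-0.003,0,0])

```text
time_s: 10.05
tool_pos: [538.3, 115.4, 195.2]
tcp_rot: [0.7, -0.103, 0.7, 0.102]
force: [-1.9, 2.2, 0.4]
finger_gap: 0.001
```

Request:
send_rows(increments=[0,0,-0.003,0,0,0,0,-0.003,0,0,0,0,-0.003,0,0])

```text
time_s: 10.42
tool_pos: [540.8, 106.9, 195.1]
tcp_rot: [0.699, -0.103, 0.7, 0.103]
force: [-1.0, 2.4, -3.0]
finger_gap: -0.002
```

```bash
python3 - <<'E'
from h import *
import cv2
rep()
s=cams.camera('scene')[:,:,::-1]
cv2.imwrite('pics/c9.png',cv2.resize(s[150:220,230:300],(560,560)))
E
```

```text
t 10.43 world [540.8 106.9 195.1] mach [ 1.000e-01 -5.900e+00  1.951e+02] Fm [-0.2  2.6 -3. ] gap -0.0
```

View pics/c9.png

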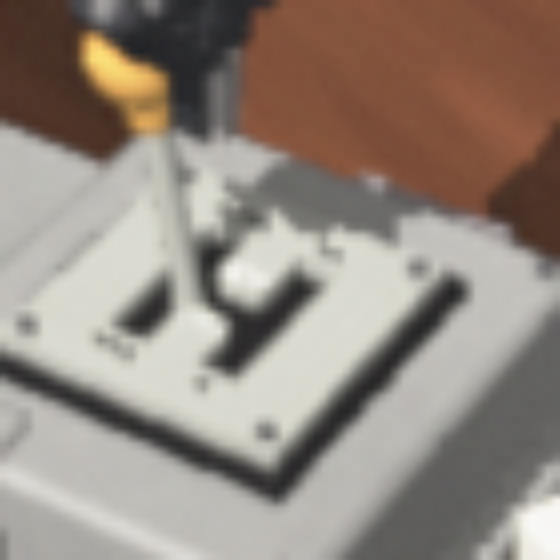

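Request:
send_rows(increments=[0,0,-0.002,0,0,0,0,-0.002,0,0,0,0,-0.002,0,0])

```text
time_s: 10.85
tool_pos: [542.6, 101.2, 195.3]
tcp_rot: [0.7, -0.103, 0.7, 0.103]
force: [0.1, 3.1, -0.9]
finger_gap: 0.0
```

Request:
send_rows(increments=[0,0,-0.0015,0,0,0,0,-0.001,0,0])

```text
time_s: 11.1
tool_pos: [543.4, 98.8, 195.3]
tcp_rot: [0.7, -0.102, 0.7, 0.103]
force: [-1.4, 3.1, -1.8]
finger_gap: -0.002
```

```bash
python3 - <<'E'
from h import *
import cv2
rep()
s=cams.camera('scene')[:,:,::-1]
cv2.imwrite('pics/c10.png',cv2.resize(s[150:220,230:300],(560,560)))
E
```

```text
t 11.1 world [543.4  98.8 195.3] mach [  0.2 -14.4 195.3] Fm [-0.5  3.4 -1.8] gap -0.0
```

View pics/c10.png

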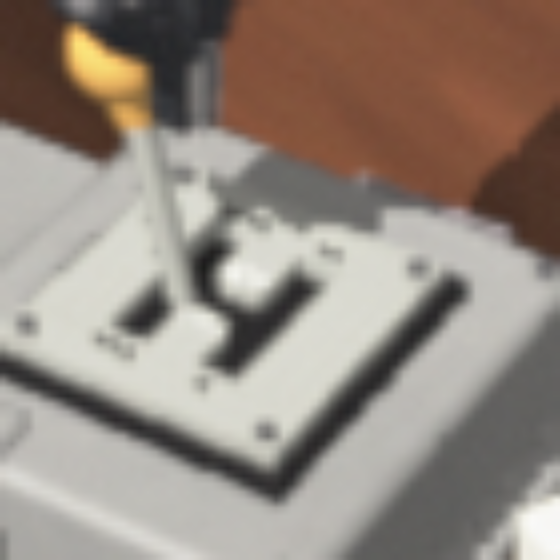

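Request:
send_rows(increments=[0,0,-0.001,0,0,0,0,-0.001,0,0])

```text
time_s: 11.4
tool_pos: [543.9, 96.9, 195.3]
tcp_rot: [0.7, -0.103, 0.7, 0.103]
force: [-0.0, 2.5, -1.1]
finger_gap: -0.003
```

Request:
send_rows(increments=[0,0,-0.001,0,0,0,0,0,0,0])

```text
time_s: 11.65
tool_pos: [544.2, 96.1, 195.3]
tcp_rot: [0.7, -0.102, 0.7, 0.103]
force: [-1.1, 4.4, -2.8]
finger_gap: -0.0
```

Request:
send_rows(increments=[0,0,-0.001,0,0,0,0,0,0,0])

```text
time_s: 11.9
tool_pos: [544.3, 95.4, 195.2]
tcp_rot: [0.7, -0.102, 0.7, 0.103]
force: [-0.6, 6.4, -3.1]
finger_gap: 0.0
```

Request:
send_rows(increments=[0,0,-0.001,0,0,0,0,0,0,0])

```text
time_s: 12.15
tool_pos: [544.5, 94.9, 195.1]
tcp_rot: [0.699, -0.102, 0.7, 0.103]
force: [-2.4, 9.9, -3.1]
finger_gap: 0.003
```

```bash
python3 - <<'E'
from h import *
import cv2
rep()
s=cams.camera('scene')[:,:,::-1];cv2.imwrite('pics/scene11.png',s)
cv2.imwrite('pics/c11.png',cv2.resize(s[140:220,220:300],(560,560)))
for s in (0,):
  for a in (.18,.20,.22,.235):
    d=knob(a,s)-[0,0,12];P=[0,0,12]+d*(106-12)/d[2];print(a,np.round((np.r_[proj('scene',Tm(MP,P)),proj('scene',Tm(MP,knob(a,s)))]-[220,140])*7-3))
E
```

```text
t 12.15 world [544.5  94.9 195.1] mach [ 1.000e-01 -1.850e+01  1.951e+02] Fm [ 0.6 10.1 -3.1] gap 0.0
0.18 [[222. 310.]
 [181. 107.]]
0.2 [[219. 308.]
 [173. 105.]]
0.22 [[215. 306.]
 [165. 104.]]
0.235 [[212. 305.]
 [160. 103.]]
```

View pics/c11.png

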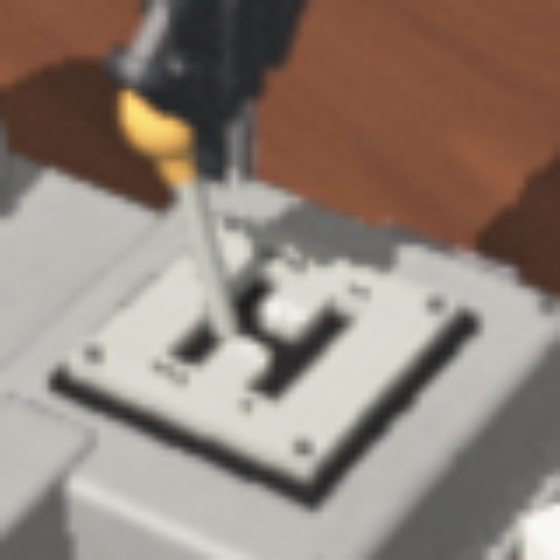

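Request:
send_rows(increments=[0,0,0.01,0,0,0,0,0.025,0,0,0,0,0.01,-0.01,0,0,0,0,-0.025,0,0,0,0,-0.02,0,0,0,-0.025,0,0,0,0,-0.03,0,0,0,0,-0.015,0,0,0,0,0,0,0])

```text
time_s: 13.32
tool_pos: [499.2, 53.7, 195.4]
tcp_rot: [0.7, -0.102, 0.7, 0.102]
force: [-0.2, 1.2, 0.7]
finger_gap: 0.003
```

```bash
python3 - <<'E'
from h import *
import cv2
rep();to(-40,-43.5,195)
w=cams.camera('wrist')[:,:,::-1];cv2.imwrite('pics/wrist12.png',w)
s=cams.camera('scene')[:,:,::-1];cv2.imwrite('pics/scene12.png',s)
cv2.imwrite('pics/c12.png',np.hstack([cv2.resize(w[80:384,160:512],(400,345)),cv2.resize(s[140:220,220:300],(400,345))]))
E
```

```text
t 13.32 world [499.2  53.7 195.4] mach [-55.1 -44.7 195.4] Fm [0.2 1.2 0.7] gap 0.0
shift m [0.0004 0.0013 0.0151]
```

View pics/c12.png

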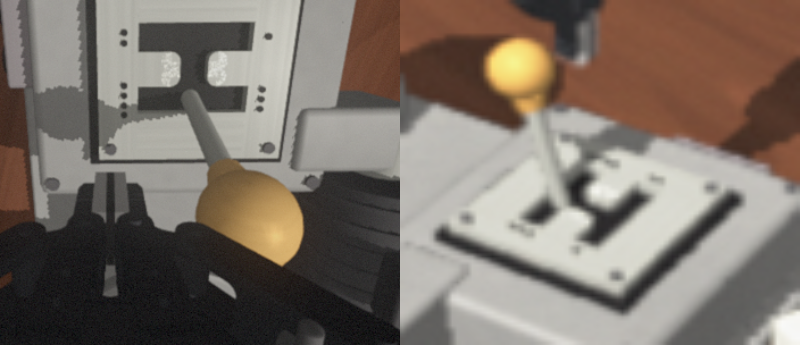

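Request:
send_rows(increments=[0,0.005,0.001,0.01,0,0,0,0,0.008,0,0,0,0,0.004,0,0,0,0,0.004,0])

```text
time_s: 13.92
tool_pos: [524.0, 63.0, 190.2]
tcp_rot: [0.699, -0.103, 0.7, 0.103]
force: [-2.9, -0.1, 1.5]
finger_gap: 0.004
```

Request:
send_rows(increments=[0,0,0,0.004,0,0,0,0,0.004,0,0,0,0,0.004,0])

```text
time_s: 14.3
tool_pos: [535.6, 66.3, 190.3]
tcp_rot: [0.7, -0.103, 0.7, 0.103]
force: [-3.2, 0.2, 1.8]
finger_gap: 0.004
```

Request:
send_rows(increments=[0,0,0,0.004,0,0,0,0,0.004,0,0,0,0,0.004,0])

```text
time_s: 14.68
tool_pos: [547.0, 69.8, 190.2]
tcp_rot: [0.7, -0.103, 0.7, 0.103]
force: [-4.1, 1.7, -0.0]
finger_gap: -0.005
```

```bash
python3 - <<'E'
from h import *
import cv2
rep()
w=cams.camera('wrist')[:,:,::-1];cv2.imwrite('pics/wrist13.png',w)
s=cams.camera('scene')[:,:,::-1]
cv2.imwrite('pics/c13.png',np.hstack([cv2.resize(w[80:384,160:512],(400,345)),cv2.resize(s[140:220,220:300],(400,345))]))
E
```

```text
t 14.68 world [547.   69.8 190.2] mach [ -4.7 -43.2 190.2] Fm [-3.4  2.9 -0. ] gap -0.0
```

View pics/c13.png

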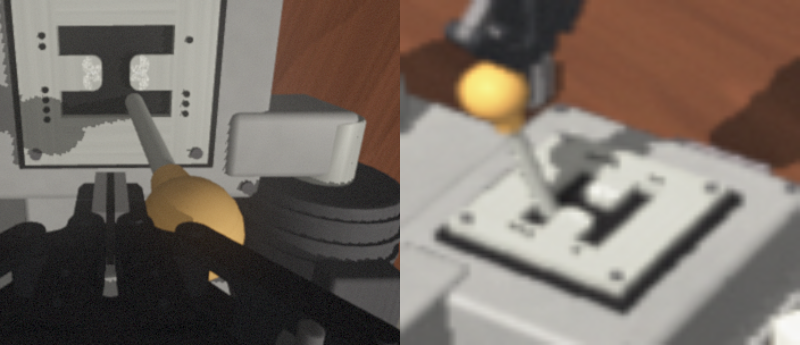

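Request:
send_rows(increments=[0,0,0,0.004,0,0,0,0,0.004,0,0,0,0,0.004,0,0,0,0,0.004,0])

```text
time_s: 15.28
tool_pos: [562.5, 74.3, 190.3]
tcp_rot: [0.7, -0.103, 0.7, 0.103]
force: [-3.2, -0.6, -2.4]
finger_gap: 0.0
```

Request:
send_rows(increments=[0,0,0,0.004,0,0,0,0,0.004,0,0,0,0,0.003,0])

```text
time_s: 15.65
tool_pos: [573.0, 77.5, 190.3]
tcp_rot: [0.7, -0.103, 0.7, 0.103]
force: [-3.4, -0.1, -1.8]
finger_gap: -0.002
```

Request:
send_rows(increments=[0,0,0,0.002,0,0,0,0,0.002,0])

```text
time_s: 15.9
tool_pos: [576.3, 78.5, 190.1]
tcp_rot: [0.699, -0.103, 0.7, 0.103]
force: [-7.1, -1.1, -3.4]
finger_gap: 0.0
```

```bash
python3 - <<'E'
from h import *
import cv2
rep()
w=cams.camera('wrist')[:,:,::-1]
s=cams.camera('scene')[:,:,::-1]
cv2.imwrite('pics/c14.png',np.hstack([cv2.resize(w[80:384,160:512],(400,345)),cv2.resize(s[140:220,220:300],(400,345))]))
E
```

```text
t 15.9 world [576.3  78.5 190.1] mach [ 25.9 -43.3 190.1] Fm [-7.1  1.  -3.4] gap 0.0
```

View pics/c14.png

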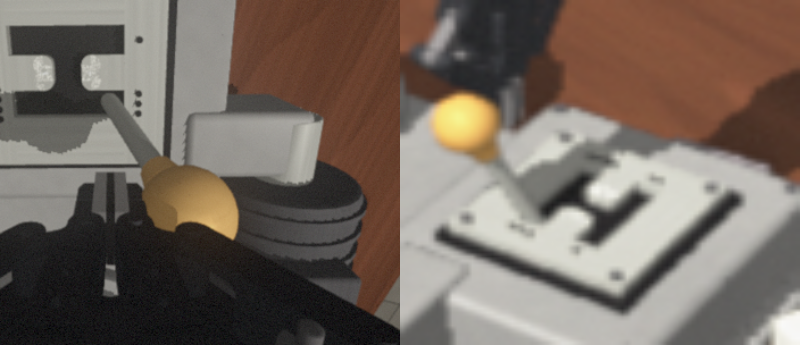

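Request:
send_rows(increments=[0,0,0,0.001,0,0,0,0,0,0])

```text
time_s: 16.25
tool_pos: [576.8, 78.6, 190.0]
tcp_rot: [0.699, -0.103, 0.7, 0.102]
force: [-7.8, -1.7, -2.1]
finger_gap: -0.002
```

Request:
send_rows(increments=[0,0,0,0.001,0,0,0,0,0,0])

```text
time_s: 16.5
tool_pos: [577.3, 78.8, 189.9]
tcp_rot: [0.699, -0.103, 0.701, 0.102]
force: [-10.6, -2.8, -1.5]
finger_gap: -0.0
```

Request:
send_rows(increments=[0,0,0,0.001,0,0,0,0,0,0])

```text
time_s: 16.75
tool_pos: [577.8, 78.9, 189.8]
tcp_rot: [0.698, -0.103, 0.701, 0.102]
force: [-14.5, -5.1, -0.6]
finger_gap: -0.0
```

Request:
send_rows(increments=[0,0,0,-0.005,0,0,0,0,-0.02,0,0,0,0,-0.03,0,0,0,0,-0.03,0,0,-0.03,0,0,0,0,-0.04,0,-0.02,0,0,-0.04,0,-0.03,0,0,0,0,0,0])

```text
time_s: 17.75
tool_pos: [450.6, 40.5, 303.9]
tcp_rot: [0.702, -0.103, 0.697, 0.102]
force: [1.6, 0.2, 0.2]
finger_gap: 0.001
```

```bash
python3 - <<'E'
from h import *
import cv2
rep()
w=cams.camera('wrist')[:,:,::-1];cv2.imwrite('pics/wrist15.png',w)
s=cams.camera('scene')[:,:,::-1];cv2.imwrite('pics/scene15.png',s)
t=cams.camera('top')[:,:,::-1];cv2.imwrite('pics/top15.png',t)
cv2.imwrite('pics/c15.png',np.hstack([cv2.resize(w,(420,315)),cv2.resize(s[140:220,220:300],(315,315))]))
for q in ((.22,.30),(.22,.27)): print(q,proj('scene',Tm(MP,knob(*q))),proj('wrist',Tm(MP,knob(*q))),proj('top',Tm(MP,knob(*q))))
E
```

```text
t 17.75 world [450.6  40.5 303.9] mach [-105.5  -43.3  303.9] Fm [ 1.6 -0.3  0.2] gap 0.0
(0.22, 0.3) [[232.81574392 168.38019138]] [[458.08433444 191.99155105]] [[279.71280084 182.38131746]]
(0.22, 0.27) [[233.87466756 166.82860197]] [[452.13529438 193.05107765]] [[280.42832378 184.15439141]]
```

View pics/c15.png

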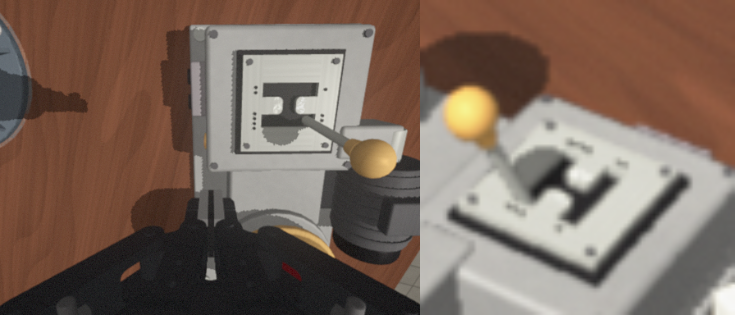

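View pics/scene15.png

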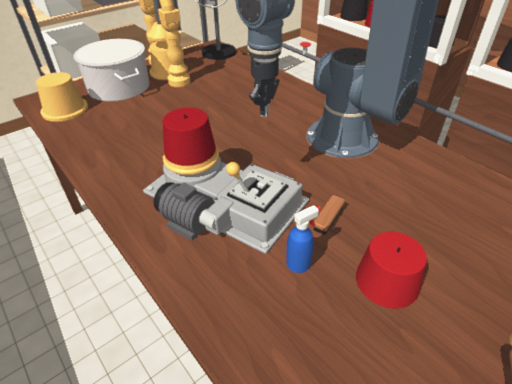

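View pics/wrist15.png

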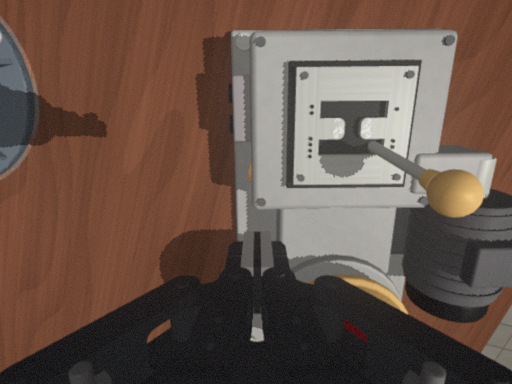

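```bash
python3 - <<'E'
from h import *
import cv2
w=cv2.imread('pics/wrist15.png');t=cv2.imread('pics/top15.png')
cv2.imwrite('pics/c16.png',np.hstack([cv2.resize(w[50:230,280:490],(490,420),interpolation=2),cv2.resize(t[150:250,220:290],(294,420),interpolation=2)]))
E
```

```text
(no output)
```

View pics/c16.png

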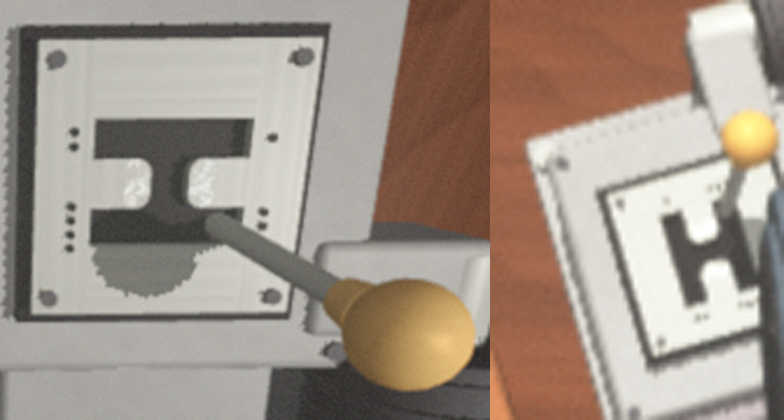

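```bash
python3 - <<'E'
from h import *
w=lambda u,v:np.array([280+u/2.3333-.3,50+v/2.3333-.3])
fit([(w(38,38),(-62,62,106)),(w(312,37),(62,62,106)),(w(288,315),(62,-62,106)),(w(30,313),(-62,-62,106))],w(409,334),.22)
for n,k in(('scene',[232.7,168.8]),('top',[281.2,182.4])):
    for pp in (MP,[536.3,110,.289],[540.1,113.2,.295]):
        q=least_squares(lambda q:proj(n,Tm(pp,knob(*q)))[0]-k,[.22,.3]);print(n,q.x)
for s in (.27,.3):
    d=knob(.22,s)-[0,0,12]
    for z in (98,106):print(s,z,(proj('wrist',Tm(MP,[0,0,12]+d*(z-12)/d[2]))-[280,50])*2.3333)
E
```

```text
gate [535.57728961 111.8155743 ] [-1.6 -0.3  4.9 -0.2 -1.8  0.  -1.9  1.1]
a,s [0.228 0.309] knob [ 60.8 -43.  197.6]
a,s [0.221 0.285] knob [ 56.2 -42.2 199.3]
scene [0.21725785 0.30740957]
scene [0.21071053 0.32247612]
scene [0.21788164 0.30209722]
top [0.24193366 0.29384888]
top [0.23337736 0.31283949]
top [0.24345564 0.28683391]
0.27 98 [[215.51310792 223.60424723]]
0.27 106 [[226.34018217 230.01316372]]
0.3 98 [[221.57727325 223.59033295]]
0.3 106 [[233.11354498 229.99760459]]
```

```bash
python3 - <<'E'
from h import *
rep();print(arm.close_job())
E
```

```text
t 17.9 world [450.5  40.8 299.9] mach [-105.5  -43.   299.9] Fm [ 0.   0.3 -0.3] gap -0.0
the job is handed in; nothing more can be done
None
```

The gear lever is in the third slot and the job is handed in at about 18 s. I pushed it with the fingers shut and never gripped it. It came back along the left leg to the middle, went straight across to the right-hand stop, then forward to the front stop.

- **Forces:** pushing took about 3–5 N. The force rose against both stops, to about 10 N at the right and about 15 N in the third slot.
- **Position after letting go:** the pictures put the forward lean at about 0.30 rad, the fully home value. The cameras disagreed by about ±0.02 rad (0.285 to 0.32). I relied on the force rise at the stop to settle that it is home.
- **Camera disagreement:** the gate position differed by up to about 10 mm between cameras. I worked from a middle value and checked each step by force and picture.
- **Surroundings:** the last scene picture shows the hat, spare fez, bottle and brush where they were. The gripper is about 100 mm above the lever and towards the robot, with no force on it.

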